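# Index a vial filling table to its next hole

## Robot

A 6-joint arm with a two-finger parallel gripper is mounted at the origin on the work surface. World frame = base frame: x ahead of the robot, y to its left, z up, the work surface at z = 0. Lengths are in m, angles in rad, forces in N, time in s.
With the tool pointing down it reaches from about 0.15 to 0.775 m from the base axis. Payload 6.1 kg.
Tool frame: the origin (TCP) lies between the finger pads; the fingertips stand 19 mm ahead of it and the grasp point (between the pads) is the TCP; z points along the fingers, y is the direction in which the jaws open and shut (so a half turn about z gives the same grasp; the last joint's range is limited). The gripper opens to 85 mm and grips with 20 to 120 N. Pads are 22 mm wide; open, the fingers measure 114 mm over their backs; the gripper's body (76 mm by 85 mm) begins 54 mm behind the grasp point. The pads swing forward as they close: fully open they stand 13 mm farther back than shut.
Start: joints at [-1.334, 0.126, -0.04, 1.405, 0, 1.571], TCP at [0.123, -0.51, 0.25] pointing down, gripper open.
Joint ranges: [-2.72, 2.72], [-0.95, 1.95], [-1.27, 1.35], [-1.78, 2.02], [-1.46, 1.47], [-3.14, 3.14]. Speed limits (rad/s): [2.39, 2.39, 3.01, 3.14, 3.14, 3.14].

## Interface

Orientations are given as a unit quaternion [x, y, z, w].
In Python, from bench import robot gives the robot as it stands.
- The arm moves only by the shell command python3 -m creep 'ROWS' [FORCE]. ROWS is JSON, a list of rows, each an object of numbers: "x", "y", "z": the shift along the world's x, y, z each as a share of 50 cm, from -1 to 1; "roll": the turn about the world's z as a share of 0.08 rad, from -1 to 1; "fingers": the opening, from 0 (shut) to 1 (fully open). In form: [{"x": .., "y": .., "z": .., "roll": .., "fingers": ..}, ...]. A call has 1 to 12 rows; each row shifts and turns the pose as measured when the row begins; what a row does not reach is not made up. A row lasts 1/8 s, in which the tool goes at most 62.5 mm and 10.7 degrees, less where a joint would pass 70% of its speed; a pose out of reach is approached as far as the arm can. A call with a number of a shift or a turn outside -1 to 1 is refused whole. A call with a gripper value outside its range is refused whole. The fingers move at their own pace and stop on an object; FORCE is the grip in N (left out, the last holds). Time passes only in rows, so rows that do not move let the fingers close. It gives the time, the measured TCP pose, the force and the opening at its end, in the units of the state.
- robot.observe(): the state, without advancing time (a new reading comes with each control period).
- robot.grab_frame(name): name is "scene" or "top" or "wrist"; returns a dict with "pixels" (420x560x3 uint8, blue, green, red), "mtx" (3x3 intrinsics, pixels), "dist_coeffs" ([k1, k2, p1, p2, k3] as OpenCV has them; the pictures are not rectified), "R" (3x3) and "t" (3): a world point X has camera coordinates R X + t; the wrist camera has in their place "T_tool_cam" (4x4, takes a point from camera to tool coordinates, whose origin is the TCP and whose axes are the flange's). Camera axes: x right, y down, z forward; pixel columns grow to the right and rows downward; lengths in m; the calibration is good to about 2 mm. A picture is of the moment at which its call begins: read the wrist's pose just before it. There is no depth.
- robot.close_job(): hands the job in, once; it reports no verdict.
The state is a dict: "t": time; "joint_positions": joint angles; "qvel": joint speeds; "tau": joint torques, N m; "eef_pos": TCP position; "eef_rot": TCP orientation; "force": force on the tool from outside, world axes, zero at the start; "wrist_torque": the same for the moment, N m; "width": finger opening in m.
Only numpy, scipy, OpenCV 4.12 (cv2) and the standard library are available. Lean on these libraries where they do the work, as an engineer would, in place of code of your own. Each camera call takes 0.05 s, during which the arm holds its last target.

## Task

The vial under the filling nozzle is finished. With a fingertip in the finger cup of the filling table, press the index plunger in and turn the table anticlockwise (seen from above) to the very next hole, let the plunger spring all the way back up so that it locks there, and take the hand away. Nothing is to be picked up: leave the vials standing in their pockets and do not disturb the other things on the bench.

Things in the scene. Friction and masses are not known exactly. Their poses are not given: they have to be found in the camera images.
- carousel: Grey round cast base of a hand-indexed filling table, fixed to the bench: diameter 320 mm, top at 36 mm. Origin on the table's vertical axis at bench level; z up; +x points to the stand (steel rod 195 mm from the axis, 300 mm tall). On the base turns an aluminium table, diameter 210 mm, top at 56 mm, six vial pockets on radius 70 mm, with one arm jutting out over the steel index ring.
- next_hole (a point): Centre of the next hole anticlockwise in the index ring, at the ring's face (36 mm above the bench): 135 mm from the axis, 270 degrees anticlockwise from the base's +x. The ring has six such 14 mm holes, 60 degrees apart, joined by a narrow slot. Fixed: it does not turn with the table.
- table_axis (a point): Point on the vertical axis of the turning table, level with its top face (56 mm above the bench).
- cup (a point): Centre of the mouth of the finger cup, 79 mm above the bench, on the end of the table's arm, 135 mm from the axis; turns with the table (at the start 210 degrees anticlockwise from the base's +x). Aluminium, 46 mm inside, 54 mm outside. A finger in it presses the button at its bottom and, against its wall, pushes the table round. Nearest vials: axes 82 mm away, tops at 114 mm.
- plunger_top (a point): Centre of the upper face of the index plunger's flat round brass button, diameter 41 mm, in the finger cup: 71 mm above the bench when up (8 mm below the cup's rim). Moves with the button, down and round.
- plunger (a joint): How far the plunger is pressed in (m): 0 up, 0.009 at its stop; spring 3.2 N at first, 6.8 N at the stop. Up, its pin sits in an index hole and locks the table; from 0.0045 the pin is below the ring and the table can turn. Between holes the ring keeps it down at about 0.0045 by itself; at a hole it springs up to 0 and locks, if nothing presses on it.
- table_turn (a joint): Angle of the table (rad): 0 in its first hole, growing anticlockwise seen from above; the next hole anticlockwise is at 1.047. Needs 1 to 4 N at the finger cup and stops when no longer pushed; in a hole it has about 0.007 rad of play either way.
- nozzle (a point): Lower tip of the fixed filling nozzle, 132 mm above the bench, 70 mm from the axis, on a clear reservoir (diameter 41 mm over its clamp, up to 276 mm) held by the stand's level bar. A vial stands below it whenever the table is locked in a hole.
- vial0: Loose white plastic vial without a cap, diameter 28 mm, 58 mm tall, 30 g, standing in pocket 0 of the table (the finished one, under the nozzle at the start). Pocket collar 37 mm across and 14 mm high, 1.5 mm of play around the vial. Origin at the centre of its underside, 56 mm above the bench; z up along it. Not to be lifted or tipped.
- vial1: Loose white plastic vial without a cap, diameter 28 mm, 58 mm tall, 30 g, standing in pocket 1 of the table. Pocket collar 37 mm across and 14 mm high, 1.5 mm of play around the vial. Origin at the centre of its underside, 56 mm above the bench; z up along it. Not to be lifted or tipped.
- vial2: Loose white plastic vial without a cap, diameter 28 mm, 58 mm tall, 30 g, standing in pocket 2 of the table. Pocket collar 37 mm across and 14 mm high, 1.5 mm of play around the vial. Origin at the centre of its underside, 56 mm above the bench; z up along it. Not to be lifted or tipped.
- vial3: Loose white plastic vial without a cap, diameter 28 mm, 58 mm tall, 30 g, standing in pocket 3 of the table. Pocket collar 37 mm across and 14 mm high, 1.5 mm of play around the vial. Origin at the centre of its underside, 56 mm above the bench; z up along it. Not to be lifted or tipped.
- vial4: Loose white plastic vial without a cap, diameter 28 mm, 58 mm tall, 30 g, standing in pocket 4 of the table. Pocket collar 37 mm across and 14 mm high, 1.5 mm of play around the vial. Origin at the centre of its underside, 56 mm above the bench; z up along it. Not to be lifted or tipped.
- vial5: Loose white plastic vial without a cap, diameter 28 mm, 58 mm tall, 30 g, standing in pocket 5 of the table (the next one to be filled). Pocket collar 37 mm across and 14 mm high, 1.5 mm of play around the vial. Origin at the centre of its underside, 56 mm above the bench; z up along it. Not to be lifted or tipped.
- cap_a: Loose white screw cap for a vial, diameter 25 mm, 14 mm tall, lying beside the base. Origin at the centre of its underside. Bystander.
- cap_b: Second white screw cap of the same size, beside the base. Bystander.
- beaker: Loose clear beaker, diameter 52 mm, 65 mm tall, near the base. Origin at the centre of its underside. Bystander.
- spatula: Loose thin steel lab spatula, 170 mm long, 10 mm wide, lying to the robot's right of the base. Bystander.
- reagent: Loose white plastic reagent bottle, diameter 64 mm, about 150 mm tall, to the robot's left of the filling table. Origin at the centre of its underside. Bystander.
- marker: Loose white marker pen with a grey cap, diameter 13 mm, 125 mm long, lying to the robot's right. Bystander.
- cap_jar: Loose brown glass jar with a black lid, diameter 72 mm, 85 mm tall, to the robot's right. Origin at the centre of its underside. Bystander.

How it is judged:
On the way, in this order (a step that is already met when the one before it is completed fails the run):
1. the plunger is pressed in while the table still stands in its first hole (value of joint plunger above 0.004 m and value of joint table_turn between -0.06 and 0.06 rad), for 0.02 s.
2. the table stands in the next hole anticlockwise with the plunger sprung back up (value of joint table_turn between 1.017 and 1.077 rad and value of joint plunger below 0.0015 m), for 0.2 s.
At the end, for the whole second after the job is handed in: The table is locked one hole further anticlockwise (joint table_turn at 1.047 within 0.03 rad, at rest) with the plunger up (pressed in by less than 1.5 mm), and all six vials still stand in their pockets, upright within 0.2 rad (all of step 2 and velocity of joint table_turn between -0.03 and 0.03 rad/s and height (world z) of vial0 between 0.05 and 0.066 m and angle between each of vial0, vial1, vial2, vial3, vial4, vial5's own z axis and vertical below 0.2 rad and horizontal distance between each of vial0, vial1, vial2, vial3, vial4, vial5 and table_axis below 0.078 m and height (world z) of vial1 between 0.05 and 0.066 m and height (world z) of vial2 between 0.05 and 0.066 m and height (world z) of vial3 between 0.05 and 0.066 m and height (world z) of vial4 between 0.05 and 0.066 m and height (world z) of vial5 between 0.05 and 0.066 m); the robot touches nothing.
It fails at once if the table goes well past the next hole or is turned the wrong way (value of joint table_turn above 1.25 rad or value of joint table_turn below -0.15 rad).
It fails at once if a vial is lifted, tipped or knocked out of its pocket (not (height (world z) of vial0 between 0.05 and 0.066 m and angle between each of vial0, vial1, vial2, vial3, vial4, vial5's own z axis and vertical below 0.2 rad and horizontal distance between each of vial0, vial1, vial2, vial3, vial4, vial5 and table_axis below 0.078 m and height (world z) of vial1 between 0.05 and 0.066 m and height (world z) of vial2 between 0.05 and 0.066 m and height (world z) of vial3 between 0.05 and 0.066 m and height (world z) of vial4 between 0.05 and 0.066 m and height (world z) of vial5 between 0.05 and 0.066 m)).
It fails at once if another thing on the bench is moved by more than 30 mm (distance of any of cap_a, cap_b, beaker, spatula, reagent, marker, cap_jar from where it was at the start of the episode above 0.03 m).
It also fails if it takes over 48 s, if anything falls off the work surface, if the arm or the gripper's body presses on something with over 40 N, if the wrist force passes 120 N, or if a joint passes its speed limit or range.

## Working session

There is one attempt and no reset: what is moved stays moved. The work goes in short steps, Python scripts to look and compute and a shell command to move; the robot and the scene stay as the last step left them, time stands still between calls to the robot, and variables do not carry over. Pictures are saved under pics/ and viewed, and the job is handed in when it is done.

```bash
ls; mkdir -p pics
python3 - <<'E'
from bench import robot
import cv2,pickle
print(robot.observe())
d={}
for n in ["scene","top","wrist"]:
    f=robot.grab_frame(n); d[n]=f; cv2.imwrite(f"pics/{n}0.png",f["pixels"])
    print(n,{k:v for k,v in f.items() if k!="pixels"})
pickle.dump(d,open("f0.pkl","wb"))
E
```

```text
pics
{'t': 0.0, 'joint_positions': array([-1.33397030e+00,  1.26358918e-01, -4.06203166e-02,  1.40541663e+00,
        2.51481291e-05,  1.57078188e+00]), 'qvel': array([6.23279649e-04, 9.93892635e-04, 1.30619846e-04, 8.31604438e-05,
       2.37405426e-04, 1.63397786e-03]), 'tau': array([-3.24602908e-03, -4.35914290e+01,  3.52926278e+01,  1.73615251e-02,
       -1.37127840e-04,  6.79741575e-06]), 'eef_pos': array([ 0.12308938, -0.50996289,  0.24953388]), 'eef_rot': array([ 9.92996197e-01,  1.18143610e-01, -8.19901636e-05, -7.95654751e-04]), 'force': array([-0.47301824, -0.51412191,  0.88075381]), 'wrist_torque': array([0.00083608, 0.01189974, 0.05010833]), 'width': 0.08499208195605919}
scene {'mtx': array([[462.17682166,   0.        , 276.16407208],
       [  0.        , 462.17682166, 207.25622528],
       [  0.        ,   0.        ,   1.        ]]), 'dist_coeffs': array([-0.05619501,  0.        ,  0.        ,  0.        ,  0.        ]), 'R': array([[ 0.44347647,  0.89628293,  0.00235128],
       [ 0.56473948, -0.27739135, -0.77725373],
       [-0.69598702,  0.3460216 , -0.62918289]])
[... 425 characters left out ...]
865048,  0.02105928, -0.99936763]]), 't': array([0.04018666, 0.5164272 , 1.45221182])}
wrist {'mtx': array([[322.27377141,   0.        , 281.52563347],
       [  0.        , 322.27377141, 210.29280727],
       [  0.        ,   0.        ,   1.        ]]), 'dist_coeffs': array([-0.05859002,  0.        ,  0.        ,  0.        ,  0.        ]), 'T_tool_cam': array([[-4.51711277e-05, -9.46738411e-01, -3.22003695e-01,
         8.32480663e-02],
       [ 9.99999909e-01, -1.79735967e-04,  3.88168902e-04,
        -2.66799379e-04],
       [-4.25370055e-04, -3.22003648e-01,  9.46738332e-01,
        -1.22021612e-01],
       [ 0.00000000e+00,  0.00000000e+00,  0.00000000e+00,
         1.00000000e+00]])}
```

View pics/scene0.png

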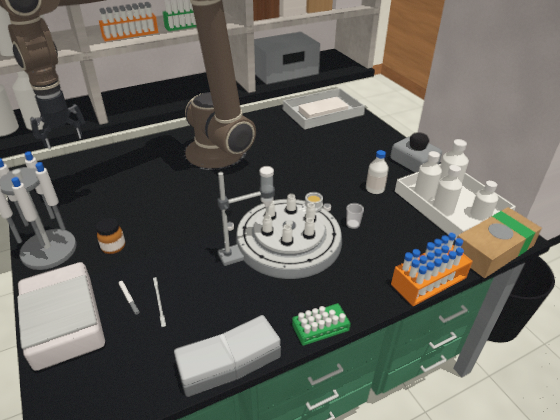

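View pics/top0.png

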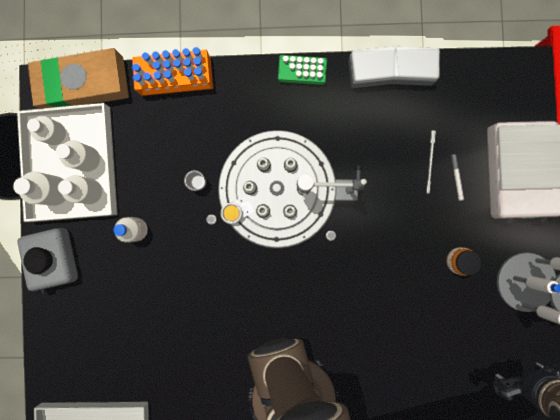

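View pics/wrist0.png

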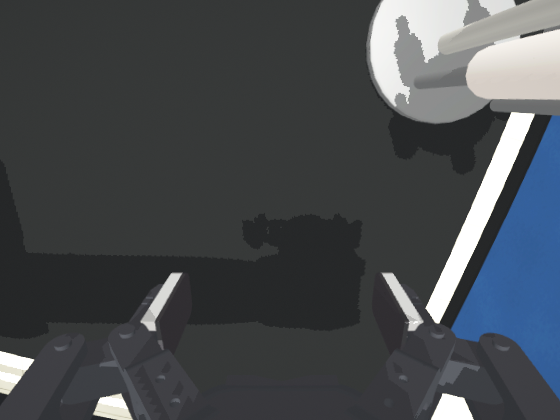

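The top view shows the table axis near (277,188), the yellow button in the cup near (232,213), and the stand rod near (361,182). I'll enlarge this to measure it.

```bash
cat > h.py <<'E'
import numpy as np,cv2,pickle
def ray(f,uv,z):
    p=cv2.undistortPoints(np.array([[uv]],float),f["mtx"],f["dist_coeffs"])[0,0]
    R,t=f["R"],f["t"]; d=R.T@np.array([p[0],p[1],1]); c=-R.T@t
    return c+d*(z-c[2])/d[2]
def proj(f,P):
    return cv2.projectPoints(np.atleast_2d(np.array(P,float)),cv2.Rodrigues(f["R"])[0],f["t"],f["mtx"],f["dist_coeffs"])[0][:,0]
E
python3 - <<'E'
from h import *
d=pickle.load(open("f0.pkl","rb"));f=d["top"];im=f["pixels"]
cv2.imwrite("pics/topz.png",cv2.resize(im[115:260,180:380],None,fx=4,fy=4,interpolation=cv2.INTER_CUBIC))
hsv=cv2.cvtColor(im,cv2.COLOR_BGR2HSV)
m=cv2.inRange(hsv,(15,90,90),(35,255,255));m[:,:200]=0;m[:200]=0;m[240:]=0;m[:,260:]=0
ys,xs=np.nonzero(m);print("btn",len(xs),xs.min(),xs.max(),ys.min(),ys.max(),xs.mean(),ys.mean())
print(ray(f,(xs.mean(),ys.mean()),.071))
g=(cv2.cvtColor(im,cv2.COLOR_BGR2GRAY)>110).astype(np.uint8)*255
c=max(cv2.findContours(g[110:260,205:350].copy(),cv2.RETR_EXTERNAL,cv2.CHAIN_APPROX_NONE)[0],key=cv2.contourArea)
c=c[:,0]+[205,110]
P=np.array([ray(f,p,.036)[:2] for p in c])
from scipy.optimize import least_squares
r=least_squares(lambda q:np.hypot(*(P-q).T)-.16,P.mean(0),loss='soft_l1',f_scale=.001)
print("axis",r.x,np.abs(r.fun).mean())
print("rod",ray(f,(361,182),.3))
E
```

```text
btn 198 223 238 205 220 230.85353535353536 212.54545454545453
[0.50979094 0.14902685 0.071     ]
axis [0.57014427 0.02473777] 0.006861868898869443
rod [ 0.56186472 -0.16105376  0.3       ]
```

View pics/topz.png

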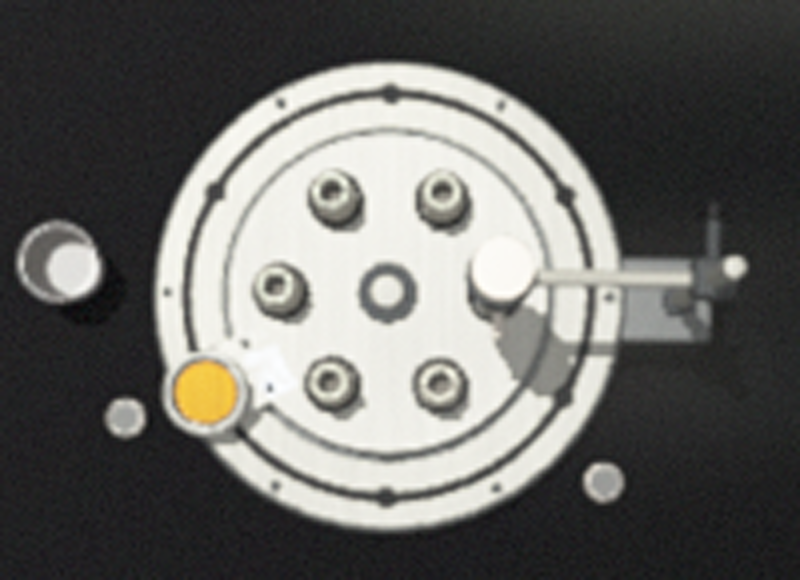

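Run:
```python
from h import *
from scipy.optimize import least_squares
d=pickle.load(open("f0.pkl","rb"));f=d["top"]
uv=np.array([(390.5,94.5),(217,190.5),(565.5,194.5),(565,397),(387,497)])
uv=(uv+.5)/4-.5+[180,115]
ang=np.radians([90,150,30,-30,270])
P=np.array([ray(f,p,.036)[:2] for p in uv])
fun=lambda q:np.c_[q[0]+.135*np.cos(q[2]+ang),q[1]+.135*np.sin(q[2]+ang)].ravel()-P.ravel()
r=least_squares(fun,[.57,.025,-np.pi/2]);print(r.x,np.degrees(r.x[2]),r.fun*1e3)
x,y,t=r.x
for a in (210,270): print(a,x+.135*np.cos(t+np.radians(a)),y+.135*np.sin(t+np.radians(a)))
# cup check: project
a=t+np.radians(210);print(proj(f,[x+.135*np.cos(a),y+.135*np.sin(a),.071]))
# things
for n,p,z in (("capL",(125,417),.014),("capR",(603,482),.014),("beaker rim",(58,258),.065)):
    print(n,ray(f,(np.array(p)+.5)/4-.5+[180,115],z))
s=d["scene"];im=s["pixels"].copy()
pts=[[x,y,.056]]+[[x+.135*np.cos(t+np.radians(b)),y+.135*np.sin(t+np.radians(b)),h] for b,h in((210,.079),(270,.036),(150,.036),(90,.036))]
for p in proj(s,pts): cv2.circle(im,tuple(int(round(v*8)) for v in p),12,(0,0,255),-1,shift=3)
cv2.imwrite("pics/scz.png",cv2.resize(im[150:290,200:380],None,fx=4,fy=4,interpolation=cv2.INTER_CUBIC))
```

```text
[ 0.57188198  0.0278767  -1.61124322] -92.31743606114472 [ 1.18839966 -0.8034091  -0.91553517  0.78026374 -0.15450951 -0.26594645
 -0.13738507  0.49496607  0.01903008 -0.20587426]
210 0.5091646822266793 0.14742393108396235
270 0.4369923927182767 0.03333554154709792
[[231.47379537 212.76726692]]
capL [0.4956689  0.21016838 0.014     ]
capR [ 0.44217853 -0.11170378  0.014     ]
beaker rim [0.60059643 0.24403663 0.065     ]
```

View pics/scz.png

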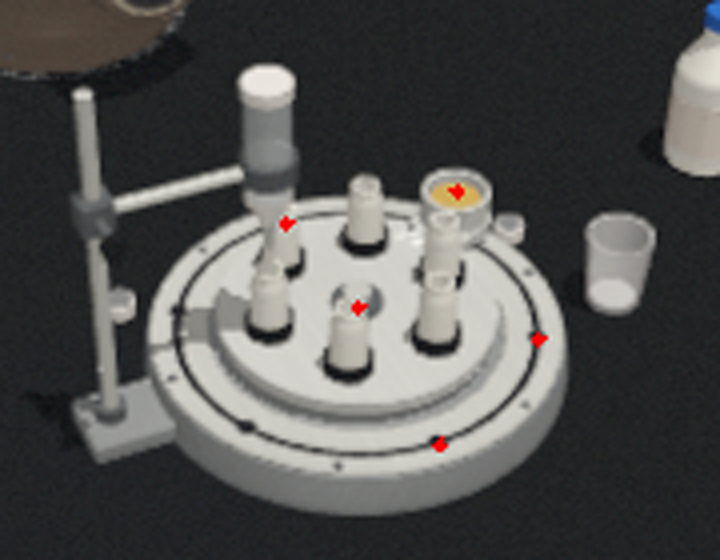

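The model matches both views: the axis is at (0.572, 0.028) and base +x points at -92.3°. That puts the cup at (0.509, 0.147) and the next hole at (0.437, 0.033). I'll shut the fingers and move above the cup.

```bash
python3 -m creep '[{"x":0.032,"y":0.05,"z":0.02,"roll":0.4,"fingers":0},{"x":0.032,"y":0.05,"z":0.02,"roll":0.4,"fingers":0},{"x":0.032,"y":0.055,"z":0,"roll":0.4,"fingers":0},{"x":0.032,"y":0.055,"z":0,"roll":0.4,"fingers":0},{"x":0.032,"y":0.055,"z":0,"roll":0.4,"fingers":0},{"x":0.032,"y":0.055,"z":0,"roll":0.4,"fingers":0},{"x":0.032,"y":0.055,"z":0,"roll":0.4,"fingers":0},{"x":0.032,"y":0.055,"z":0,"roll":0.4,"fingers":0},{"x":0.032,"y":0.055,"z":0,"roll":0.4,"fingers":0},{"x":0.032,"y":0.055,"z":0,"roll":0.4,"fingers":0},{"x":0.032,"y":0.055,"z":0,"roll":0.4,"fingers":0},{"x":0.032,"y":0.055,"z":0,"roll":0.4,"fingers":0}]' 30
```

```text
t: 1.65
eef_pos: [0.3178, -0.1748, 0.2667]
eef_rot: [0.951, 0.309, -0.001, -0.003]
force: [0.4, -0.8, 0.1]
width: 0.0001
```

```bash
python3 -m creep '[{"x":0.032,"y":0.055,"z":0,"roll":0.4,"fingers":0},{"x":0.032,"y":0.055,"z":0,"roll":0.4,"fingers":0},{"x":0.032,"y":0.055,"z":0,"roll":0.4,"fingers":0},{"x":0.032,"y":0.055,"z":0,"roll":0.4,"fingers":0},{"x":0.032,"y":0.055,"z":0,"roll":0.4,"fingers":0},{"x":0.032,"y":0.055,"z":0,"roll":0.4,"fingers":0},{"x":0.032,"y":0.055,"z":0,"roll":0.4,"fingers":0},{"x":0.032,"y":0.055,"z":0,"roll":0.4,"fingers":0},{"x":0.032,"y":0.055,"z":0,"roll":0.4,"fingers":0},{"x":0.032,"y":0.055,"z":0,"roll":0.4,"fingers":0},{"x":0.032,"y":0.055,"z":0,"roll":0.4,"fingers":0},{"x":0,"y":0,"z":0,"roll":0,"fingers":0}]' 30
python3 - <<'E'
from h import *
from bench import robot
s=robot.observe();print(s["eef_pos"],s["eef_rot"],s["joint_positions"],s["force"],s["width"])
for n in ("wrist","scene"):
    f=robot.grab_frame(n);cv2.imwrite(f"pics/{n}1.png",f["pixels"])
E
```

```text
t: 3.15
eef_pos: [0.4975, 0.1407, 0.2636]
eef_rot: [0.879, 0.478, -0.004, -0.003]
force: [-1.6, 0.1, -0.0]
width: -0.0003
[0.49747364 0.14065997 0.26359984] [ 0.878523    0.47767433 -0.00376313 -0.00322618] [ 0.2730894   0.1182331  -0.01924067  1.44209842  0.0046112   2.41863728] [-1.6108004   0.12858397 -0.01762841] -0.000334742232633645
```

View pics/wrist1.png

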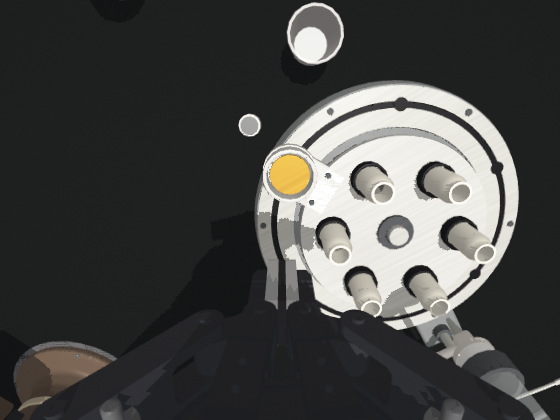

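The wrist view shows the button at about (291,174), the cup around it, and the shut fingertips near (283,268). I'll triangulate the cup from this view as a cross-check.

```bash
cat >> h.py <<'E'
from scipy.spatial.transform import Rotation as Ro
def wcam(f,s):
    T=np.eye(4);T[:3,:3]=Ro.from_quat(s["eef_rot"]).as_matrix();T[:3,3]=s["eef_pos"]
    C=np.linalg.inv(T@f["T_tool_cam"]);g=dict(f);g["R"]=C[:3,:3];g["t"]=C[:3,3];return g
E
python3 - <<'E'
from h import *
from bench import robot
s=robot.observe();f=wcam(robot.grab_frame("wrist"),s);im=f["pixels"]
m=cv2.inRange(cv2.cvtColor(im,cv2.COLOR_BGR2HSV),(15,90,90),(35,255,255))
c=max(cv2.findContours(m,cv2.RETR_EXTERNAL,cv2.CHAIN_APPROX_NONE)[0],key=cv2.contourArea)
e=cv2.fitEllipse(c);print(e,ray(f,e[0],.071))
print("tool axes",Ro.from_quat(s["eef_rot"]).as_matrix())
tip=s["eef_pos"]+Ro.from_quat(s["eef_rot"]).as_matrix()@[0,0,.019];print("tip",tip,proj(f,tip))
E
```

```text
((289.30810546875, 172.38458251953125), (39.3717155456543, 39.585201263427734), 45.70222854614258) [0.5100678  0.14860226 0.071     ]
tool axes [[ 0.54529455  0.83819011 -0.00955013]
 [ 0.8382362  -0.54530449  0.00175931]
 [-0.00373309 -0.00896461 -0.99995285]]
tip [0.49647761 0.13923926 0.24508107] [[281.40626739 277.36778153]]
```

```bash
python3 -m creep '[{"x":0.013,"y":0.009,"z":-0.03,"roll":0,"fingers":0},{"x":0.013,"y":0.008,"z":-0.05,"roll":0,"fingers":0},{"x":0,"y":0,"z":-0.05,"roll":0,"fingers":0},{"x":0,"y":0,"z":-0.05,"roll":0,"fingers":0},{"x":0,"y":0,"z":-0.05,"roll":0,"fingers":0},{"x":0,"y":0,"z":-0.04,"roll":0,"fingers":0},{"x":0,"y":0,"z":0,"roll":0,"fingers":0}]' 30
python3 - <<'E'
from bench import robot
from h import *
s=robot.observe();print(s["t"],s["eef_pos"]+Ro.from_quat(s["eef_rot"]).as_matrix()@[0,0,.019],s["force"])
f=robot.grab_frame("wrist");cv2.imwrite("pics/wrist2.png",f["pixels"])
E
```

```text
t: 4.18
eef_pos: [0.5081, 0.1432, 0.1208]
eef_rot: [0.881, 0.473, -0.004, -0.003]
force: [-0.2, 0.0, -0.4]
width: 0.0004
4.175 [0.50788045 0.14321241 0.10176802] [-0.19767923  0.03409736 -0.37761268]
```

View pics/wrist2.png

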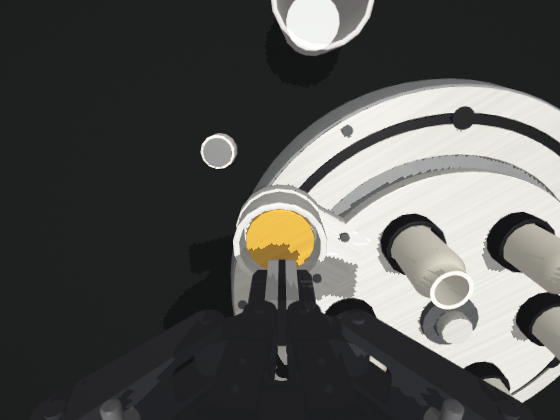

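Tip is 23 mm above the rim and about 5 mm short in y. I'll centre it and then ease down.

```bash
python3 -m creep '[{"x":0.004,"y":0.012,"z":0,"roll":0,"fingers":0},{"x":0.002,"y":0.003,"z":-0.02,"roll":0,"fingers":0},{"x":0,"y":0,"z":-0.015,"roll":0,"fingers":0},{"x":0,"y":0,"z":0,"roll":0,"fingers":0}]' 30
python3 - <<'E'
from bench import robot
from h import *
s=robot.observe();print(s["t"],s["eef_pos"]+Ro.from_quat(s["eef_rot"]).as_matrix()@[0,0,.019],s["force"])
E
```

```text
t: 4.72
eef_pos: [0.5133, 0.1517, 0.1054]
eef_rot: [0.881, 0.473, -0.001, -0.002]
force: [0.3, -0.6, 0.1]
width: -0.0
4.725 [0.51317826 0.15172218 0.08637097] [ 0.3282708  -0.62416488  0.13081037]
```

```bash
python3 -m creep '[{"x":-0.007,"y":-0.008,"z":0,"roll":0,"fingers":0},{"x":0,"y":0,"z":-0.01,"roll":0,"fingers":0},{"x":0,"y":0,"z":-0.01,"roll":0,"fingers":0},{"x":0,"y":0,"z":0,"roll":0,"fingers":0}]' 30
python3 - <<'E'
from bench import robot
from h import *
s=robot.observe();print(s["t"],s["eef_pos"]+Ro.from_quat(s["eef_rot"]).as_matrix()@[0,0,.019],s["force"])
f=robot.grab_frame("scene");im=f["pixels"];cv2.imwrite("pics/scene3.png",cv2.resize(im[150:290,200:380],None,fx=4,fy=4,interpolation=cv2.INTER_CUBIC))
f=robot.grab_frame("wrist");cv2.imwrite("pics/wrist3.png",f["pixels"])
E
```

```text
t: 5.22
eef_pos: [0.5095, 0.1473, 0.095]
eef_rot: [0.881, 0.473, -0.001, -0.002]
force: [0.2, 0.1, 0.4]
width: 0.0001
5.225 [0.50942187 0.14731324 0.07596239] [0.22114611 0.10907358 0.4187298 ]
```

View pics/scene3.png

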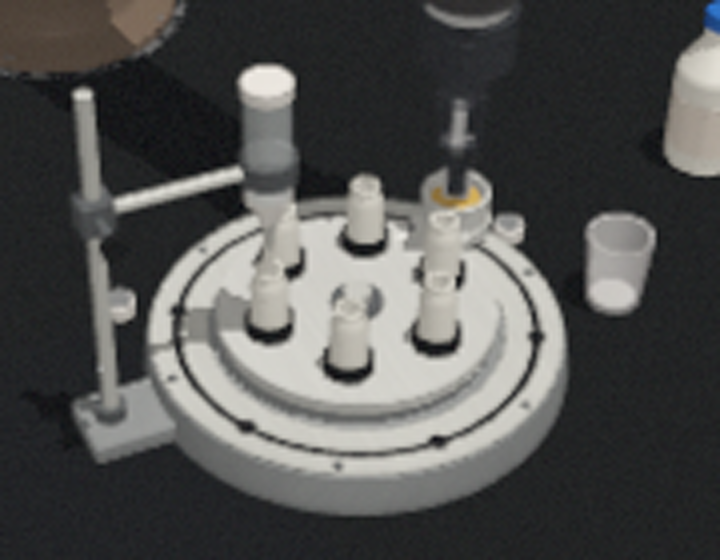

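View pics/wrist3.png

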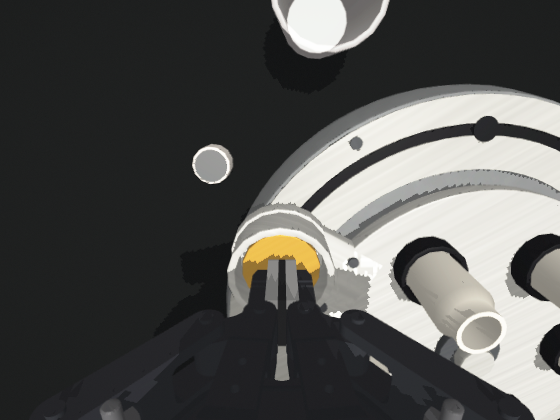

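Tip is inside the cup and centred. Pressing now.

```bash
cat > st.py <<'E'
from bench import robot
from h import *
s=robot.observe();p=s["eef_pos"]+Ro.from_quat(s["eef_rot"]).as_matrix()@[0,0,.019]
v=p[:2]-[.5719,.0279];a=np.degrees(np.arctan2(v[1],v[0]))
print(round(s["t"],3),"tip",p.round(4),"F",s["force"].round(1),"r",np.hypot(*v).round(4),"turn",round((a%360)-117.68,2),"F_tan",round(float(s["force"]@[-np.sin(np.radians(a)),np.cos(np.radians(a)),0]),2))
E
python3 -m creep '[{"x":0,"y":0,"z":-0.006,"roll":0,"fingers":0},{"x":0,"y":0,"z":-0.006,"roll":0,"fingers":0}]' 30; python3 st.py
python3 -m creep '[{"x":0,"y":0,"z":-0.006,"roll":0,"fingers":0}]' 30; python3 st.py
python3 -m creep '[{"x":0,"y":0,"z":-0.005,"roll":0,"fingers":0}]' 30; python3 st.py
```

```text
t: 5.58
eef_pos: [0.5101, 0.1475, 0.0895]
eef_rot: [0.881, 0.473, -0.0, -0.002]
force: [-0.3, -0.4, 2.7]
width: 0.0001
5.575 tip [0.5101 0.1475 0.0705] F [-0.3 -0.4  2.7] r 0.1347 turn -0.35 F_tan 0.49
t: 5.7
eef_pos: [0.5104, 0.1476, 0.0867]
eef_rot: [0.881, 0.473, -0.0, -0.002]
force: [-0.7, -0.5, 2.8]
width: -0.0
5.7 tip [0.5103 0.1477 0.0677] F [-0.7 -0.5  2.8] r 0.1347 turn -0.47 F_tan 0.8
t: 5.82
eef_pos: [0.5105, 0.1477, 0.0844]
eef_rot: [0.881, 0.473, 0.0, -0.002]
force: [-0.6, 0.6, 4.2]
width: 0.0003
5.825 tip [0.5105 0.1478 0.0654] F [-0.6  0.6  4.2] r 0.1347 turn -0.56 F_tan 0.25
```

```bash
python3 -m creep '[{"x":0,"y":0,"z":-0.003,"roll":0,"fingers":0}]' 30; python3 st.py
python3 -m creep '[{"x":0,"y":0,"z":-0.002,"roll":0,"fingers":0}]' 30; python3 st.py
```

```text
t: 5.95
eef_pos: [0.5108, 0.1478, 0.0832]
eef_rot: [0.881, 0.473, 0.001, -0.002]
force: [-0.9, 0.0, 5.5]
width: 0.0001
5.95 tip [0.5107 0.1479 0.0642] F [-0.9  0.   5.5] r 0.1347 turn -0.67 F_tan 0.83
t: 6.08
eef_pos: [0.511, 0.1479, 0.0825]
eef_rot: [0.881, 0.473, 0.001, -0.002]
force: [-1.3, -0.0, 5.0]
width: 0.0002
6.075 tip [0.511  0.148  0.0635] F [-1.3 -0.   5. ] r 0.1347 turn -0.79 F_tan 1.16
```

Pressed about 7.5 mm (5 N). Now I'll move tangentially, anticlockwise (-x,-y).

```bash
python3 -m creep '[{"x":-0.008,"y":-0.005,"z":0,"roll":0,"fingers":0},{"x":-0.008,"y":-0.005,"z":0,"roll":0,"fingers":0},{"x":-0.008,"y":-0.005,"z":0,"roll":0,"fingers":0}]' 30; python3 st.py
python3 -m creep '[{"x":-0.007,"y":-0.004,"z":0,"roll":0,"fingers":0},{"x":-0.007,"y":-0.004,"z":0,"roll":0,"fingers":0}]' 30; python3 st.py
```

```text
t: 6.45
eef_pos: [0.5011, 0.1418, 0.0842]
eef_rot: [0.881, 0.473, 0.004, -0.002]
force: [0.7, 0.7, 5.3]
width: -0.0
6.45 tip [0.5012 0.142  0.0652] F [0.7 0.7 5.3] r 0.1342 turn 4.11 F_tan -1.03
t: 6.7
eef_pos: [0.4949, 0.1377, 0.085]
eef_rot: [0.881, 0.473, 0.005, -0.002]
force: [0.8, -0.6, 4.3]
width: 0.0001
6.7 tip [0.4951 0.1379 0.066 ] F [ 0.8 -0.6  4.3] r 0.1342 turn 7.26 F_tan -0.32
```

```bash
python3 -m creep '[{"x":0,"y":0,"z":-0.006,"roll":0,"fingers":0},{"x":-0.007,"y":-0.004,"z":-0.002,"roll":0,"fingers":0}]' 30; python3 st.py
python3 -m creep '[{"x":-0.007,"y":-0.004,"z":-0.002,"roll":0,"fingers":0},{"x":-0.007,"y":-0.005,"z":-0.001,"roll":0,"fingers":0}]' 30; python3 st.py
python3 - <<'E'
from h import *
from bench import robot
f=robot.grab_frame("wrist");cv2.imwrite("pics/wrist4.png",f["pixels"])
f=robot.grab_frame("scene");im=f["pixels"];cv2.imwrite("pics/scene4.png",cv2.resize(im[150:290,200:380],None,fx=4,fy=4,interpolation=cv2.INTER_CUBIC))
E
```

```text
t: 6.95
eef_pos: [0.4916, 0.1353, 0.0814]
eef_rot: [0.881, 0.473, 0.006, -0.001]
force: [1.3, -1.3, 6.9]
width: 0.0001
6.95 tip [0.4918 0.1355 0.0624] F [ 1.3 -1.3  6.9] r 0.1342 turn 9.0 F_tan -0.25
t: 7.2
eef_pos: [0.4858, 0.1306, 0.081]
eef_rot: [0.881, 0.473, 0.007, -0.0]
force: [0.6, -0.5, 6.6]
width: -0.0
7.2 tip [0.486  0.1308 0.062 ] F [ 0.6 -0.5  6.6] r 0.134 turn 12.18 F_tan -0.11
```

View pics/wrist4.png

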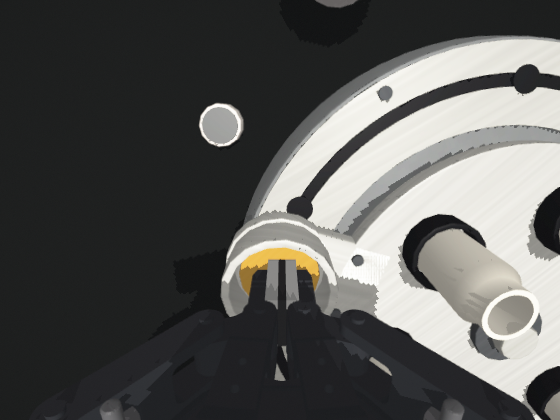

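View pics/scene4.png

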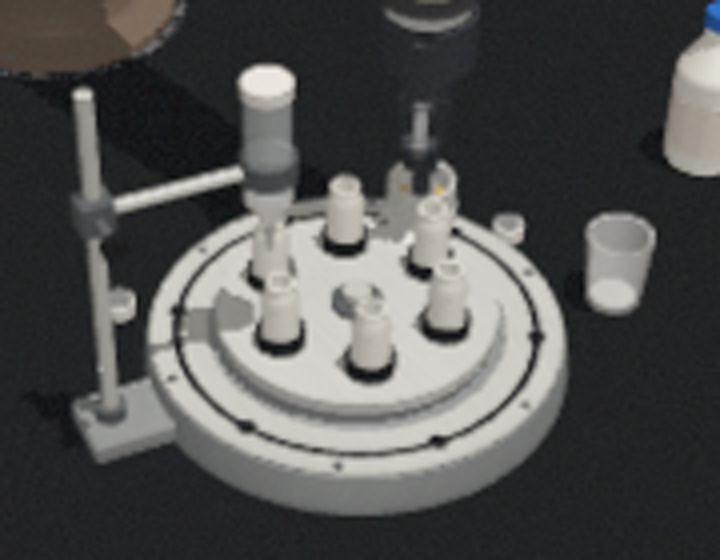

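The table is already turning and the first hole is uncovered near (300,210). The vials are upright. I'll lift the tip clear of the button but keep it inside the cup, then push on the wall so the pin can pop up by itself.

```bash
python3 -m creep '[{"x":-0.006,"y":-0.005,"z":0.006,"roll":0,"fingers":0},{"x":-0.006,"y":-0.005,"z":0.006,"roll":0,"fingers":0}]' 30; python3 st.py
python3 -m creep '[{"x":-0.006,"y":-0.005,"z":0.004,"roll":0,"fingers":0},{"x":-0.006,"y":-0.005,"z":0,"roll":0,"fingers":0}]' 30; python3 st.py
python3 -m creep '[{"x":-0.006,"y":-0.005,"z":0,"roll":0,"fingers":0},{"x":-0.006,"y":-0.005,"z":0,"roll":0,"fingers":0}]' 30; python3 st.py
```

```text
t: 7.55
eef_pos: [0.4791, 0.1251, 0.087]
eef_rot: [0.881, 0.473, 0.007, -0.0]
force: [0.6, 0.5, -0.2]
width: 0.0001
7.55 tip [0.4793 0.1252 0.068 ] F [ 0.6  0.5 -0.2] r 0.1343 turn 15.9 F_tan -0.82
t: 7.8
eef_pos: [0.4716, 0.1195, 0.088]
eef_rot: [0.881, 0.473, 0.006, -0.001]
force: [2.6, 2.3, 1.8]
width: -0.0003
7.8 tip [0.4718 0.1197 0.069 ] F [2.6 2.3 1.8] r 0.1358 turn 19.81 F_tan -3.44
t: 8.05
eef_pos: [0.4673, 0.1143, 0.0883]
eef_rot: [0.881, 0.473, 0.007, 0.0]
force: [7.0, -0.5, -3.0]
width: -0.0002
8.05 tip [0.4676 0.1145 0.0693] F [ 7.  -0.5 -3. ] r 0.1355 turn 22.63 F_tan -4.15
```

```bash
python3 -m creep '[{"x":-0.004,"y":-0.007,"z":0.003,"roll":0,"fingers":0},{"x":-0.004,"y":-0.007,"z":0.003,"roll":0,"fingers":0}]' 30; python3 st.py
python3 -m creep '[{"x":-0.004,"y":-0.007,"z":0,"roll":0,"fingers":0},{"x":-0.004,"y":-0.007,"z":0,"roll":0,"fingers":0}]' 30; python3 st.py
python3 -m creep '[{"x":-0.004,"y":-0.007,"z":0,"roll":0,"fingers":0},{"x":-0.004,"y":-0.007,"z":0,"roll":0,"fingers":0}]' 30; python3 st.py
```

```text
t: 8.3
eef_pos: [0.463, 0.1073, 0.0908]
eef_rot: [0.881, 0.473, 0.008, -0.0]
force: [1.9, 2.9, -2.9]
width: 0.0002
8.3 tip [0.4633 0.1075 0.0718] F [ 1.9  2.9 -2.9] r 0.1346 turn 26.08 F_tan -3.44
t: 8.55
eef_pos: [0.4587, 0.1002, 0.0909]
eef_rot: [0.881, 0.473, 0.008, -0.001]
force: [3.4, 1.7, -1.3]
width: 0.0001
8.55 tip [0.459  0.1004 0.0719] F [ 3.4  1.7 -1.3] r 0.1342 turn 29.61 F_tan -3.22
t: 8.8
eef_pos: [0.4546, 0.0929, 0.0911]
eef_rot: [0.881, 0.473, 0.008, -0.001]
force: [3.8, 2.4, -1.1]
width: -0.0002
8.8 tip [0.4548 0.0931 0.0721] F [ 3.8  2.4 -1.1] r 0.134 turn 33.22 F_tan -3.89
```

```bash
python3 -m creep '[{"x":-0.004,"y":-0.007,"z":0,"roll":0,"fingers":0},{"x":-0.004,"y":-0.007,"z":0,"roll":0,"fingers":0},{"x":-0.003,"y":-0.007,"z":0,"roll":0,"fingers":0}]' 30; python3 st.py
python3 -m creep '[{"x":-0.003,"y":-0.007,"z":0,"roll":0,"fingers":0},{"x":-0.003,"y":-0.007,"z":0,"roll":0,"fingers":0},{"x":-0.003,"y":-0.007,"z":0,"roll":0,"fingers":0}]' 30; python3 st.py
python3 - <<'E'
from h import *
from bench import robot
f=robot.grab_frame("wrist");cv2.imwrite("pics/wrist5.png",f["pixels"])
f=robot.grab_frame("scene");im=f["pixels"];cv2.imwrite("pics/scene5.png",cv2.resize(im[150:290,200:380],None,fx=4,fy=4,interpolation=cv2.INTER_CUBIC))
E
```

```text
t: 9.18
eef_pos: [0.4488, 0.0818, 0.0914]
eef_rot: [0.881, 0.473, 0.008, -0.001]
force: [3.6, 2.4, -0.8]
width: 0.0001
9.175 tip [0.4491 0.082  0.0724] F [ 3.6  2.4 -0.8] r 0.1342 turn 38.55 F_tan -3.63
t: 9.55
eef_pos: [0.444, 0.0707, 0.0915]
eef_rot: [0.881, 0.473, 0.008, -0.001]
force: [1.9, 2.8, 0.3]
width: -0.0003
9.55 tip [0.4443 0.0709 0.0725] F [1.9 2.8 0.3] r 0.1346 turn 43.7 F_tan -3.23
```

View pics/wrist5.png

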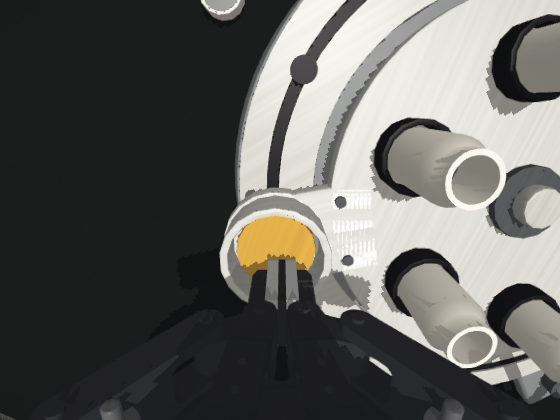

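View pics/scene5.png

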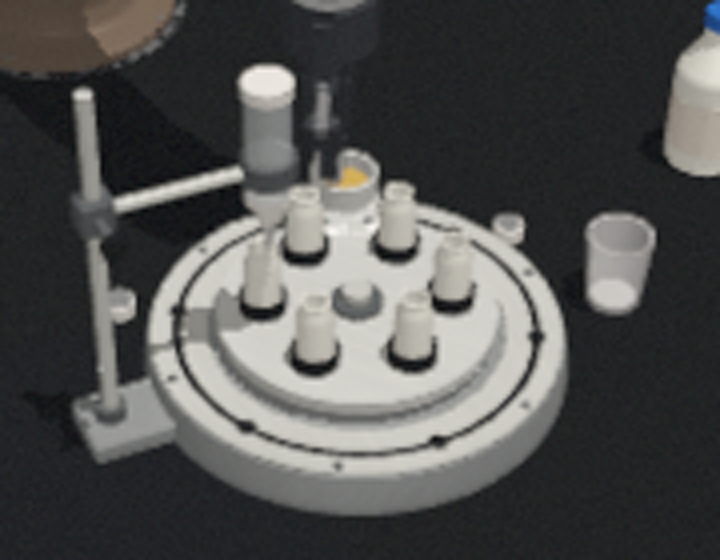

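```bash
python3 -m creep '[{"x":-0.002,"y":-0.007,"z":0,"roll":0,"fingers":0},{"x":-0.002,"y":-0.007,"z":0,"roll":0,"fingers":0},{"x":-0.002,"y":-0.007,"z":0,"roll":0,"fingers":0},{"x":-0.002,"y":-0.007,"z":0,"roll":0,"fingers":0}]' 30; python3 st.py
python3 -m creep '[{"x":-0.001,"y":-0.006,"z":0,"roll":0,"fingers":0},{"x":-0.001,"y":-0.006,"z":0,"roll":0,"fingers":0},{"x":-0.001,"y":-0.006,"z":0,"roll":0,"fingers":0}]' 30; python3 st.py
```

```text
t: 10.15
eef_pos: [0.4395, 0.0559, 0.0915]
eef_rot: [0.881, 0.473, 0.008, -0.001]
force: [1.5, 3.5, 0.8]
width: 0.0004
10.15 tip [0.4398 0.0561 0.0725] F [1.5 3.5 0.8] r 0.1351 turn 50.26 F_tan -3.77
t: 10.52
eef_pos: [0.4377, 0.0463, 0.0914]
eef_rot: [0.881, 0.473, 0.008, -0.001]
force: [2.5, 2.3, 0.5]
width: 0.0004
10.525 tip [0.438  0.0465 0.0724] F [2.5 2.3 0.5] r 0.1352 turn 54.41 F_tan -2.6
```

```bash
python3 -m creep '[{"x":-0.001,"y":-0.005,"z":0,"roll":0,"fingers":0},{"x":-0.001,"y":-0.005,"z":0,"roll":0,"fingers":0}]' 30; python3 st.py
python3 -m creep '[{"x":0,"y":-0.004,"z":0,"roll":0,"fingers":0},{"x":-0.001,"y":-0.004,"z":0,"roll":0,"fingers":0}]' 30; python3 st.py
```

```text
t: 10.78
eef_pos: [0.4366, 0.041, 0.0914]
eef_rot: [0.881, 0.473, 0.008, -0.001]
force: [2.2, 2.4, 1.0]
width: 0.0002
10.775 tip [0.4368 0.0412 0.0724] F [2.2 2.4 1. ] r 0.1357 turn 56.71 F_tan -2.57
t: 11.02
eef_pos: [0.436, 0.0367, 0.0914]
eef_rot: [0.881, 0.473, 0.008, -0.002]
force: [1.8, 3.6, 1.2]
width: 0.0002
11.025 tip [0.4362 0.0369 0.0724] F [1.8 3.6 1.2] r 0.136 turn 58.51 F_tan -3.7
```

```bash
python3 -m creep '[{"x":0,"y":-0.004,"z":0.002,"roll":0,"fingers":0},{"x":0,"y":-0.004,"z":0,"roll":0,"fingers":0}]' 30; python3 st.py
python3 -m creep '[{"x":0,"y":-0.004,"z":0,"roll":0,"fingers":0},{"x":0,"y":-0.004,"z":0,"roll":0,"fingers":0}]' 30; python3 st.py
python3 - <<'E'
from h import *
from bench import robot
f=robot.grab_frame("wrist");cv2.imwrite("pics/wrist6.png",f["pixels"])
E
```

```text
t: 11.28
eef_pos: [0.4354, 0.0325, 0.092]
eef_rot: [0.881, 0.473, 0.008, -0.002]
force: [1.7, 3.3, -0.1]
width: 0.0002
11.275 tip [0.4356 0.0327 0.073 ] F [ 1.7  3.3 -0.1] r 0.1363 turn 60.31 F_tan -3.37
t: 11.52
eef_pos: [0.4356, 0.0282, 0.0921]
eef_rot: [0.881, 0.473, 0.008, -0.002]
force: [2.3, 3.6, -0.3]
width: -0.0003
11.525 tip [0.4358 0.0284 0.0731] F [ 2.3  3.6 -0.3] r 0.1361 turn 62.09 F_tan -3.63
```

View pics/wrist6.png

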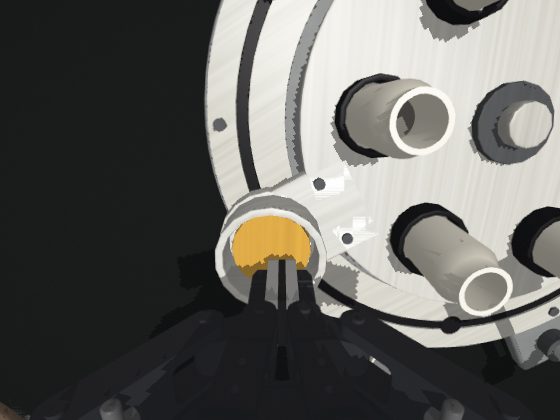

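```bash
cat > turn.py <<'E'
from h import *
from bench import robot
from scipy.optimize import least_squares
s=robot.observe();f=wcam(robot.grab_frame("wrist"),s);im=f["pixels"]
m=cv2.inRange(cv2.cvtColor(im,cv2.COLOR_BGR2HSV),(15,90,60),(35,255,255))
c=max(cv2.findContours(m,cv2.RETR_EXTERNAL,cv2.CHAIN_APPROX_NONE)[0],key=cv2.contourArea)[:,0]
cut=c[:,1].min()+.6*(c[:,1].max()-c[:,1].min());c=c[c[:,1]<cut]
for z in (.0665,.071):
    P=np.array([ray(f,p,z)[:2] for p in c])
    r=least_squares(lambda q:np.hypot(*(P-q[:2]).T)-q[2],[*P.mean(0),.02],loss="soft_l1",f_scale=.0005)
    v=r.x[:2]-[.5719,.0279]
    print(z,r.x.round(4),"r",np.hypot(*v).round(4),"turn",round(np.degrees(np.arctan2(v[1],v[0]))%360-117.68,2))
# central hub/vial independent check not done
E
python3 turn.py
```

```text
0.0665 [0.4371 0.0399 0.0201] r 0.1353 turn 57.24
0.071 [0.4384 0.0416 0.0195] r 0.1342 turn 56.47
```

Vision puts the table at about 57°, so roughly 3° remain. I'll continue in small steps.

```bash
python3 -m creep '[{"x":0,"y":-0.004,"z":0,"roll":0,"fingers":0},{"x":0,"y":-0.003,"z":0,"roll":0,"fingers":0}]' 30; python3 st.py
python3 -m creep '[{"x":0,"y":-0.003,"z":0,"roll":0,"fingers":0},{"x":0,"y":-0.003,"z":0,"roll":0,"fingers":0}]' 30; python3 st.py; python3 turn.py
```

```text
t: 11.88
eef_pos: [0.4358, 0.0245, 0.0921]
eef_rot: [0.881, 0.473, 0.008, -0.002]
force: [2.8, 3.2, -1.2]
width: 0.0003
11.875 tip [0.436  0.0247 0.0731] F [ 2.8  3.2 -1.2] r 0.1359 turn 63.68 F_tan -3.17
t: 12.12
eef_pos: [0.4356, 0.0209, 0.092]
eef_rot: [0.881, 0.473, 0.007, -0.001]
force: [1.3, 2.0, 0.2]
width: -0.0003
12.125 tip [0.4358 0.0211 0.073 ] F [1.3 2.  0.2] r 0.1362 turn 65.19 F_tan -1.95
0.0665 [0.4364 0.032  0.0204] r 0.1356 turn 60.57
0.071 [0.4377 0.0338 0.0198] r 0.1343 turn 59.81
```

```bash
python3 -m creep '[{"x":0,"y":-0.003,"z":0,"roll":0,"fingers":0}]' 30; python3 st.py
python3 turn.py
```

```text
t: 12.3
eef_pos: [0.4357, 0.02, 0.0921]
eef_rot: [0.881, 0.473, 0.008, -0.002]
force: [2.3, 7.7, -0.2]
width: 0.0002
12.3 tip [0.4359 0.0202 0.0731] F [ 2.3  7.7 -0.2] r 0.1362 turn 65.55 F_tan -7.55
0.0665 [0.4364 0.0318 0.0203] r 0.1355 turn 60.66
0.071 [0.4378 0.0335 0.0197] r 0.1343 turn 59.92
```

The push force jumped to 7.7 N and the table stopped, so it's locked. I'll ease back off the wall and go straight up.

```bash
python3 -m creep '[{"x":0,"y":0.008,"z":0.002,"roll":0,"fingers":0},{"x":0,"y":0.008,"z":0.004,"roll":0,"fingers":0},{"x":0,"y":0,"z":0.02,"roll":0,"fingers":0},{"x":0,"y":0,"z":0.04,"roll":0,"fingers":0},{"x":0,"y":0,"z":0.05,"roll":0,"fingers":0},{"x":0,"y":0,"z":0.05,"roll":0,"fingers":0},{"x":0,"y":0,"z":0.05,"roll":0,"fingers":0},{"x":0,"y":0,"z":0.05,"roll":0,"fingers":0},{"x":-0.05,"y":0,"z":0,"roll":0,"fingers":0},{"x":-0.05,"y":0,"z":0,"roll":0,"fingers":0},{"x":-0.05,"y":0,"z":0,"roll":0,"fingers":0},{"x":0,"y":0,"z":0,"roll":0,"fingers":0}]' 30; python3 st.py; python3 turn.py
python3 - <<'E'
from h import *
from bench import robot
f=robot.grab_frame("wrist");cv2.imwrite("pics/wrist7.png",f["pixels"])
f=robot.grab_frame("scene");cv2.imwrite("pics/scene7.png",cv2.resize(f["pixels"][150:290,200:380],None,fx=4,fy=4,interpolation=cv2.INTER_CUBIC))
f=robot.grab_frame("top");cv2.imwrite("pics/top7.png",f["pixels"])
E
```

```text
t: 13.85
eef_pos: [0.356, 0.0261, 0.235]
eef_rot: [0.881, 0.473, 0.006, 0.001]
force: [0.1, -0.4, 0.7]
width: -0.0001
13.85 tip [0.3562 0.0262 0.216 ] F [ 0.1 -0.4  0.7] r 0.2157 turn 62.78 F_tan 0.42
0.0665 [0.437  0.0324 0.0203] r 0.135 turn 60.41
0.071 [0.4365 0.0334 0.02  ] r 0.1356 turn 60.01
```

View pics/wrist7.png

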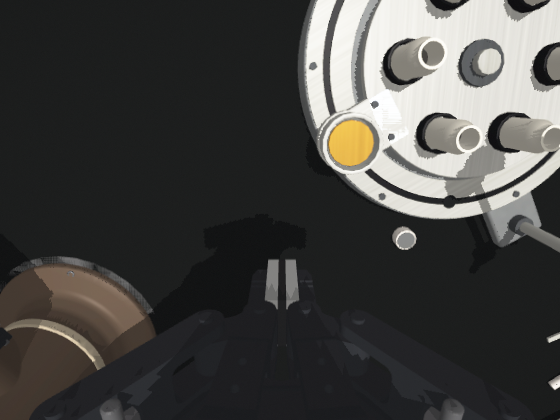

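View pics/scene7.png

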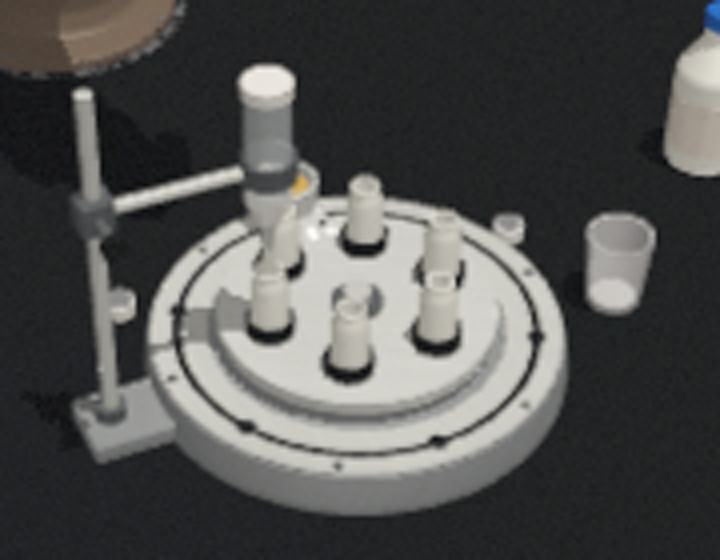

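View pics/top7.png

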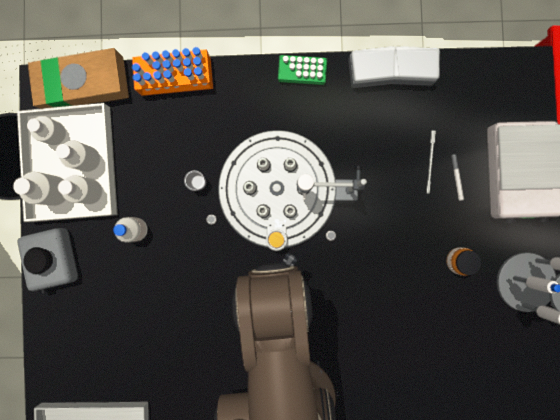

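The cup is over the next hole (60.0° measured with the plunger up), the vials are upright, and the bystanders look unmoved. The hand is clear, so I'm handing in.

```bash
python3 -c "
from bench import robot
s=robot.observe();print(s['t'],abs(s['qvel']).max(),s['force']);print(robot.close_job())"
```

```text
14.05 0.007106685318641981 [ 0.75497728  0.03959958 -0.82441258]
the job is handed in; nothing more can be done
None
```

I turned the table one hole anticlockwise. It appears locked there, and I handed the job in at about 14 s.

With the fingers shut, I pressed the button about 7.5 mm and turned the table clear of its first hole. I then lifted the tip off the button and pushed on the cup wall. Near 60° the push force rose from about 3 N to 7.7 N and the table stopped turning, which I took as the pin locking. After that I backed off the wall and raised the hand clear.

**Last checks:**
- **Table angle:** the wrist camera gave 60.0° if the button is up, or 60.4° if it is still down. Both are within tolerance.
- **Vials and bystanders:** all six vials stood upright in their pockets. The caps, beaker and other things looked unmoved; I judged this by eye from the pictures.
- **Hand:** it was clear of everything, and the wrist force was at noise level.

No check failed. The plunger's height was not measured directly: that it is fully up rests on the table locking and on how the button looks.

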